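# Re-grip a lugged tube at the mat and load it into the welding nest

### The arm

A 6-joint arm with a two-finger parallel gripper is mounted at the origin on the work surface. World frame = base frame: x ahead of the robot, y to its left, z up, the work surface at z = 0. Lengths are in m, angles in rad, forces in N, time in s.
With the tool pointing down it reaches from about 0.425 to 0.95 m from the base axis. Payload 3.5 kg.
Tool frame: the origin (TCP) lies midway between the tips of the shut fingers; the grasp point (between the pads) lies 19 mm behind it; z points along the fingers, y is the line along which they close (so a half turn about z gives the same grasp; the last joint's range is limited). The gripper opens to 85 mm and grips with 20 to 120 N. Pads are 22 mm wide; open, the fingers measure 114 mm over their backs; the gripper's body (76 mm by 85 mm) begins 54 mm behind the grasp point. The pads swing forward as they close: fully open they stand 13 mm farther back than shut.
Start: joints at [1.108, 0.286, 1.577, -0, 1.279, -0.15], TCP at [0.208, 0.642, 0.231] pointing down, gripper open.
Joint ranges: [-2.77, 2.77], [-0.9, 2.22], [0.21, 2.48], [-1.53, 4.67], [0.24, 2.81], [-2.84, 2.84]. Speed limits (rad/s): [2.79, 2.79, 3.14, 3.14, 3.14, 3.14].

### API

Orientations are given as a unit quaternion [x, y, z, w].
In Python, from plant import ctrl gives the robot as it stands. The module is installed in compiled form; this text tells all that it offers.
- The arm moves only by the shell command python3 -m inch 'ROWS' [FORCE]. ROWS is JSON, a list of rows, each a list of 5 numbers: the closure, from 0 (fully open) to 1 (shut), then the shift along the tool's x, y, z in m, then the turn about the tool's z in degrees. A call has 1 to 5 rows; each row is the pose to reach, as a shift and turn from the pose commanded when the call began, along the tool's axes at that moment; what a row does not reach only later rows make up. A row lasts 1/12 s, in which the tool goes at most 41.7 mm and 7.16 degrees, less where a joint would pass 70% of its speed; a pose out of reach is approached as far as the arm can. A call with a gripper value outside its range is refused whole. The fingers move at their own pace and stop on an object; FORCE is the grip in N (left out, the last holds). Time passes only in rows, so rows that repeat a pose let the fingers close. It gives the time, the measured TCP pose, the force, the opening and the grip force at its end, in the units of the state.
- ctrl.get_state(): the state, without advancing time (a new reading comes with each control period).
- ctrl.read_camera(name): name is "scene" or "top" or "wrist"; returns a dict with "pixels" (480x640x3 uint8, red, green, blue), "depth" (480x640 float32, m along the optical axis (not along the pixel's ray), 0 where there is no reading), "fx", "fy", "cx", "cy" (pixels), "xyz" and "rotation" of the camera in the world; the wrist camera has in their place "mount" (4x4, takes a point from camera to tool coordinates, whose origin is the TCP and whose axes are the flange's). Camera axes: x right, y down, z forward; pixel columns grow to the right and rows downward; lengths in m; the calibration is good to about 2 mm. The wrist camera is an equidistant fisheye: a pixel r from the principal point sees the ray r / f radians off the axis. A picture is of the moment at which its call begins: read the wrist's pose just before it.
- ctrl.sign_off(): hands the job in; it is judged then, once.
Trained networks look in a picture, given as the dict that the camera call returned (one of the last four; its "shot" number tells which), for a name from the list of things; names that differ only in an ending like _2 or _b are one class to them, and where a whole thing is asked for, a point or a joint stands for the part that bears it (a point fixed in the world has none). Each returns a list of dicts, best first, with "score" (0 to 1); they miss things now and then, are a little off and sometimes report something else, mostly with a low value. They report only what shows in the picture. A call takes as long as a camera call.
- ctrl.spot_in(query, picture): "at" ([column, row] in pixels, amid what is visible of it).
- ctrl.tip_of(query, picture): "at" ([column, row] in pixels: a listed point, or the origin of a listed thing).
The state is a dict: "time": time; "qpos": joint angles; "dq": joint speeds; "joint_efforts": joint torques, N m; "eef_pos": TCP position; "tcp_rot": TCP orientation; "contact_force": force on the tool from outside, world axes, zero at the start; "wrist_torque": the same for the moment, N m; "opening": opening from 0.0 (shut) to 1.0 (fully open); "finger_force": force on a finger pad.
Only numpy, scipy, OpenCV 4.12 (cv2) and the standard library are available. Lean on these libraries where they do the work, as an engineer would, in place of code of your own. Each camera call takes 0.05 s, during which the arm holds its last target. There are 200 camera calls.

### The job

The short steel tube with the red lug lies in the grey saw cradle and can only be taken there by its lug half, which is the half that has to go into the blue welding nest. Lift it out, lay it flat on the black rubber mat and let go; then take it by its plain half and lay it in the nest, red lug end between the blue walls next to the yellow end stop, lying flat on the nest's floor. Set it down each time rather than letting it fall, and let go of it at the end.

Things in the scene. Friction and masses are not known exactly. Their poses are not given: they have to be found in the camera images.
- bar: Loose bright square steel tube, 30 x 30 mm, 200 mm long, 0.33 kg, closed at one end by a red lug (6 mm thick, 30 wide, top 48 mm above the underside), plain at the other. Origin: underside, mid-width, outer face of the lug; x along the tube to the plain end (mid-length x = 100, balance point about 85 mm); z up. Starts in the cradle. Grip across the width: x about 65 mm there, 135 mm for the nest.
- cradle: Grey fixed saw cradle. Origin: on the table under its middle; x along it, z up. Floor 18 mm above the table. Two walls at x = 2 to 120 mm, 40 mm apart inside, tops at 62 mm, enclose the tube's plain half; its lug half (lug face near x = -100 mm, tube's x along cradle's x) lies on a rail 24 mm wide with room for fingers at both sides. The tube lifts straight up.
- mat: Black rubber mat fixed flat on the table, 300 mm (its x) by 130 mm (its y), 4 mm thick. Origin: on the table under its middle, so its top is 4 mm above the origin; z up. The put-down place.
- nest: Blue fixed nest. Origin: on the table under its middle; x along it, z up. Floor at 18 mm. Walls at x = -118 to -2 mm, 46 mm apart inside, flaring above 44 mm to 62 mm apart at 60 mm high; yellow end stop, inner face x = -118, top 44 mm. At x = 0 to 110 a rail 24 mm wide, fingers free beside it. Tube's place: lug face at x = -100 mm, tube's x along nest's x; enter from above.

How it is judged:
On the way:
1. the tube lies flat on the rubber mat, let go and at rest (contact force between bar and mat above 0.5 N and contact force between the fingers and bar below 0.1 N and linear speed of bar below 0.03 m/s and angle between bar's own z axis and vertical below 0.12 rad and z of bar in the frame of mat below 0.012 m), for 0.2 s.
At the end, for the whole second after the job is handed in: The tube lies released and at rest in the blue nest: lug end between the walls, within 20 mm lengthwise and 15 mm sideways of its right place (lug face 18 mm from the stop), within 10 degrees of the nest's direction, underside within 5 mm of the floor, tilted under 4.5 degrees (x of bar in the frame of nest between -0.122 and -0.08 m and y of bar in the frame of nest between -0.015 and 0.015 m and z of bar in the frame of nest between 0.013 and 0.023 m and angle between the x axis of bar and the x axis of nest, either way round below 0.18 rad and angle between bar's own z axis and vertical below 0.08 rad and linear speed of bar below 0.02 m/s and contact force between the fingers and bar below 0.1 N); the robot touches nothing.
It fails at once if the tube is let fall (faster than 0.7 m/s while not held, a drop of more than about 25 mm) (linear speed of bar above 0.7 m/s and contact force between the fingers and bar below 0.1 N).
It also fails if it takes over 64 s, if anything falls off the work surface, if the arm or the gripper's body presses on something with over 40 N, if the wrist force passes 120 N, or if a joint passes its speed limit or range.

## Working session

There is one attempt and no reset: what is moved stays moved. The work goes in short steps, Python scripts to look and compute and a shell command to move; the robot and the scene stay as the last step left them, time stands still between calls to the robot, and variables do not carry over. Pictures are saved under pics/ and viewed, at most 10 in all, crops included, and the job is handed in when it is done.

```bash
mkdir -p pics; cat > h.py <<'E'
import numpy as np, cv2
from scipy.spatial.transform import Rotation as R
from plant import ctrl
def pts(p):
    d=p["depth"]; v,u=np.mgrid[0:480,0:640]
    c=np.stack([(u-p["cx"])/p["fx"]*d,(v-p["cy"])/p["fy"]*d,d],-1)
    rot=np.array(p["rotation"]); rot=rot if rot.shape==(3,3) else R.from_quat(rot).as_matrix()
    w=c@rot.T+np.array(p["xyz"]); w[d==0]=np.nan
    return w
def save(p,n): cv2.imwrite("pics/"+n,p["pixels"][:,:,::-1])
E
python3 - <<'E'
from h import *
s=ctrl.get_state(); print(s["eef_pos"],s["tcp_rot"],s["time"])
for cam in("top","scene"):
    p=ctrl.read_camera(cam); save(p,cam+".png"); w=pts(p)
    print(cam,p["xyz"])
    np.save(cam+"w.npy",w); np.save(cam+"p.npy",p["pixels"])
    for q in("bar","cradle","mat","nest"):
        for f in("spot_in","tip_of"):
            for r in getattr(ctrl,f)(q,p)[:2]:
                c,v=map(int,np.round(r["at"])); print(q,f,c,v,round(r["score"],2),w[v,c].round(3))
E
```

```text
[0.20737976 0.64167841 0.22993931] [ 1.55754902e-01  9.87795037e-01 -1.11881221e-03 -3.52296861e-04] 0.0
top [ 0.30016733 -0.01255906  0.87367539]
bar spot_in 320 216 0.8 [0.544 0.012 0.051]
bar spot_in 470 235 0.3 [ 0.545 -0.268  0.005]
bar tip_of 308 271 0.72 [0.451 0.027 0.001]
cradle spot_in 340 190 0.65 [ 0.599 -0.019  0.042]
cradle tip_of 321 220 0.6 [0.537 0.01  0.048]
mat spot_in 469 234 0.88 [ 0.547 -0.266  0.005]
mat tip_of 468 232 0.94 [ 0.55  -0.264  0.006]
nest spot_in 180 233 0.76 [0.498 0.267 0.018]
nest tip_of 183 215 0.57 [0.533 0.266 0.02 ]
scene [ 1.29345979 -0.08094553  0.55943382]
bar spot_in 337 277 0.86 [0.579 0.013 0.046]
bar spot_in 336 320 0.23 [0.644 0.006 0.017]
bar tip_of 342 246 0.92 [0.496 0.029 0.048]
cradle spot_in 337 320 0.71 [0.653 0.006 0.025]
cradle tip_of 333 295 0.65 [0.624 0.002 0.047]
mat spot_in 148 307 0.81 [ 0.583 -0.27   0.002]
mat tip_of 152 295 0.63 [ 0.553 -0.269  0.002]
nest spot_in 497 261 0.73 [0.501 0.29  0.015]
nest tip_of 492 286 0.96 [0.572 0.258 0.016]
nest tip_of 154 294 0.4 [ 0.55  -0.266  0.002]
```

View pics/top.png

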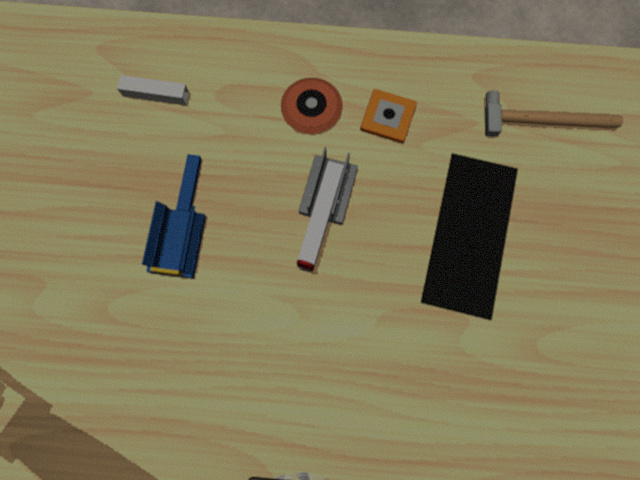

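View pics/scene.png

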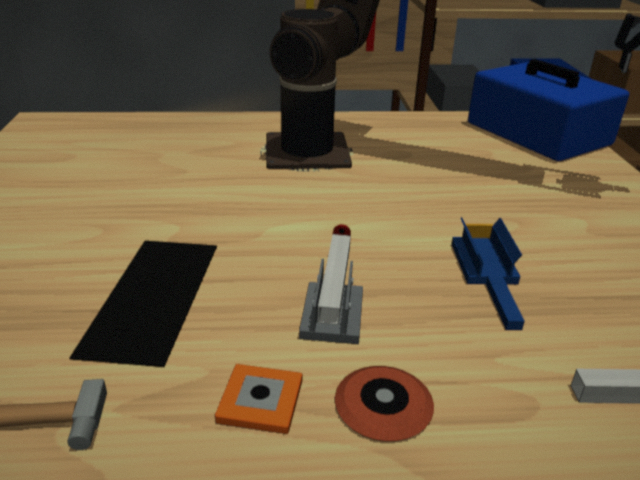

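The top view shows the tube with its lug at about (306,264) and plain end at (334,165). The nest's stop is at (165,271) and its rail end at (193,157). The mat is centred near (469,235). I'll fit axes to the point clouds.

```bash
cat > fit.py <<'E'
from h import *
def axis(P):
    m,(w,h),a=cv2.minAreaRect(P.astype(np.float32)); b=cv2.boxPoints((m,(w,h),a))
    e=[b[1]-b[0],b[2]-b[1]]; l=max(e,key=np.linalg.norm); l=l/np.linalg.norm(l)
    return np.array(m),sorted((w,h)),l*(1 if l[0]>0 else -1)
def rep(n,P):
    m,d,l=axis(P); print(n,"c",m.round(4),"dim",np.round(d,3),"ang",np.degrees(np.arctan2(l[1],l[0])).round(2),len(P)); return m,l
def big(M):
    n,L,S,_=cv2.connectedComponentsWithStats(M.astype(np.uint8)); return L==1+np.argmax(S[1:,4])
E
python3 - <<'E'
from fit import *
for cam in("top","scene"):
    w=np.load(cam+"w.npy"); px=np.load(cam+"p.npy").astype(int); z=w[...,2]
    r,g,b=px[...,0],px[...,1],px[...,2]
    near=lambda x0,x1,y0,y1:(w[...,0]>x0)&(w[...,0]<x1)&(w[...,1]>y0)&(w[...,1]<y1)
    T=big(near(.4,.7,-.1,.12)&(abs(z-.048)<.007)&(px.min(-1)>110)); print(cam,z[T].mean()); rep("bartop",w[T][:,:2])
    red=near(.4,.52,-.05,.1)&(r>90)&(g<50)&(z>.02); print("red",np.nanmean(w[red],0),red.sum(),z[red].max())
    M=big(near(.35,.8,-.45,-.1)&(px.max(-1)<60)&(z<.02)); rep("mat",w[M][:,:2])
    B=near(.35,.75,.15,.4)&(b>r+30)&(b>g+10)
    rep("nest all",w[B][:,:2])
    F=big(B&(abs(z-.018)<.006)); rep("floor+rail",w[F][:,:2])
    Y=near(.35,.6,.15,.4)&(r>120)&(b<60)&(g>90)&(z>.035)&(z<.05); print("stop",np.nanmean(w[Y],0),Y.sum())
    rail=F&(w[...,0]>.57);m,l=rep("rail far",w[rail][:,:2])
E
```

```text
top 0.04874923805633491
bartop c [0.5551 0.0115] dim [0.03  0.193] ang -11.21 1691
red [0.45454079 0.03151315 0.06603216] 21 0.07067958141955111
mat c [ 0.549  -0.2685] dim [0.129 0.298] ang -9.25 10558
nest all c [0.5372 0.2687] dim [0.083 0.233] ang -3.25 3503
floor+rail c [0.5427 0.2752] dim [0.039 0.223] ang -2.72 1932
stop [0.42338477 0.27654475 0.04455903] 67
rail far c [0.612  0.2665] dim [0.024 0.083] ang -1.88 531
scene 0.046108678874282646
bartop c [0.5549 0.0123] dim [0.03  0.198] ang -11.4 1421
red [0.4576217  0.03406137 0.06323818] 8 0.06475160906933614
mat c [ 0.5508 -0.2678] dim [0.13  0.304] ang -9.33 10333
nest all c [0.5435 0.2705] dim [0.084 0.233] ang -2.55 2863
floor+rail c [0.5435 0.2705] dim [0.084 0.233] ang -2.55 2013
stop [0.42626377 0.27835202 0.04190496] 50
rail far c [0.6151 0.267 ] dim [0.025 0.09 ] ang -2.13 597
```

```bash
cat > go.py <<'E'
import sys
from h import *
# target x y z heading(deg of bar x axis; tool x points opposite)
x,y,z,h=map(float,sys.argv[1:5]); s=ctrl.get_state(); M=R.from_quat(s["tcp_rot"]).as_matrix()
d=M.T@(np.array([x,y,z])-s["eef_pos"]); hd=np.degrees(np.arctan2(M[1,0],M[0,0]))
t=(hd-(h+180)+180)%360-180
print("t",round(s["time"],2),"pos",np.round(s["eef_pos"],4),"shift mm",(d*1000).round(1),"turn",t.round(2),"tilt",np.degrees(np.arccos(-M[2,2])).round(2),"open",s["opening"],"F",np.round(s["contact_force"],1),"ff",s["finger_force"])
E
python3 -m inch '[[0,-0.14,-0.143,0,0],[0,-0.14,-0.143,0,0],[0,-0.14,-0.143,0,0],[0,-0.14,-0.143,0,0],[0,-0.14,-0.143,0,0]]' 40
python3 -m inch '[[0,-0.14,-0.143,0,0],[0,-0.14,-0.143,0,0],[0,-0.14,-0.143,0,0],[0,-0.14,-0.143,0,0],[0,-0.14,-0.143,0,0]]'
python3 -m inch '[[0,-0.14,-0.143,0,-6],[0,-0.14,-0.143,0,-6],[0,-0.14,-0.143,0,-6],[0,-0.14,-0.143,0,-6],[0,-0.14,-0.143,0,-6]]'
python3 go.py .518 .019 .15 -11.3
```

```text
time: 1.32
eef_pos: [0.2976, 0.4609, 0.2313]
tcp_rot: [0.156, 0.988, -0.0, 0.0]
contact_force: [-0.3, 0.6, -0.1]
opening: 1.0
finger_force: 0.0
time: 1.73
eef_pos: [0.3868, 0.2816, 0.2317]
tcp_rot: [0.156, 0.988, 0.0, 0.001]
contact_force: [0.4, -0.0, 0.0]
opening: 1.0
finger_force: 0.0
time: 2.15
eef_pos: [0.4761, 0.1024, 0.2318]
tcp_rot: [0.104, 0.995, -0.0, 0.001]
contact_force: [0.9, 0.8, 0.8]
opening: 0.998
finger_force: 0.0
t 2.15 pos [0.4761 0.1024 0.2318] shift mm [-58.2 -72.9  81.9] turn -0.67 tilt 0.08 open 0.9981915397935588 F [0.9 0.8 0.8] ff 0.0
```

```bash
python3 -m inch '[[0,-0.058,-0.073,0.03,-0.7],[0,-0.058,-0.073,0.06,-0.7],[0,-0.058,-0.073,0.08,-0.7],[0,-0.058,-0.073,0.08,-0.7],[0,-0.058,-0.073,0.08,-0.7]]'
python3 go.py .518 .019 .021 -11.3
cat >> h.py <<'E'
def wrist():
    s=ctrl.get_state(); p=ctrl.read_camera("wrist"); T=np.eye(4); T[:3,:3]=R.from_quat(s["tcp_rot"]).as_matrix(); T[:3,3]=s["eef_pos"]
    d=p["depth"]; v,u=np.mgrid[0:480,0:640]; x=u-p["cx"]; y=v-p["cy"]
    r=np.hypot(x,y); f=p["fx"]; t=np.tan(np.minimum(r/f,1.5)); k=np.where(r>0,t/np.maximum(r,1e-9),1/f)
    c=np.stack([x*k*d,y*k*d,d,np.ones_like(d)],-1); c[d==0]=np.nan
    return p,(c@(T@np.array(p["mount"])).T)[...,:3]
E
python3 - <<'E'
from fit import *
p,w=wrist(); save(p,"w1.png"); px=p["pixels"].astype(int); z=w[...,2]; r,g,b=px[...,0],px[...,1],px[...,2]
N=(w[...,0]>.4)&(w[...,0]<.7)&(w[...,1]>-.1)&(w[...,1]<.12)
T=big(N&(abs(z-.048)<.006)&(px.min(-1)>90)); rep("bartop",w[T][:,:2]); print(z[T].mean())
red=N&(r>90)&(g<60)&(z>.02); print("red",np.nanmean(w[red],0),red.sum())
for q in("bar",):
    for o in ctrl.tip_of(q,p)[:2]: c,v=map(int,o["at"]); print(o,w[v,c])
E
```

```text
time: 2.57
eef_pos: [0.5153, 0.0207, 0.1485]
tcp_rot: [0.099, 0.995, 0.0, -0.003]
contact_force: [-0.7, 0.8, 0.2]
opening: 1.002
finger_force: 0.0
t 2.57 pos [0.5153 0.0207 0.1485] shift mm [ -3.8  -1.1 127.5] turn -0.07 tilt 0.37 open 1.0016391254630177 F [-0.7  0.8  0.2] ff 0.0
bartop c [0.5537 0.0126] dim [0.031 0.194] ang -11.08 9846
0.04871545561038103
red [0.45459426 0.02659534 0.06613047] 73
{'at': [317.4, 146.4], 'score': 0.78} [0.45178393 0.03394009 0.00253838]
```

View pics/w1.png

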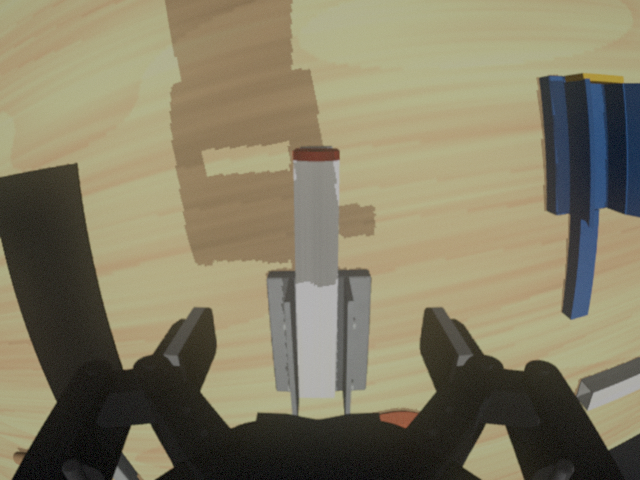

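The wrist view shows the tube centred between the fingers (column 317), with the lug at (316,153) and the cradle walls starting at row 270. That agrees with the fit, so I'm descending to grip.

```bash
python3 -m inch '[[0,-0.003,-0.001,0.035,0],[0,-0.003,-0.001,0.07,0],[0,-0.003,-0.001,0.1,0],[0,-0.003,-0.001,0.118,0],[0,-0.003,-0.001,0.127,0]]'
python3 -m inch '[[0,0,0,0,0],[0,0,0,0,0]]'
python3 go.py .518 .019 .021 -11.3
python3 -m inch '[[1,0,0,0,0],[1,0,0,0,0],[1,0,0,0,0],[1,0,0,0,0],[1,0,0,0,0]]' 60
python3 -m inch '[[1,0,0,0,0],[1,0,0,0,0],[1,0,0,0,0],[1,0,0,0,0],[1,0,0,0,0]]' 60
python3 go.py .518 .019 .021 -11.3
```

```text
time: 3.08
eef_pos: [0.5192, 0.0213, 0.0238]
tcp_rot: [0.097, 0.995, 0.0, -0.0]
contact_force: [0.3, 0.0, 0.9]
opening: 0.998
finger_force: 0.0
time: 3.25
eef_pos: [0.5211, 0.0204, 0.0262]
tcp_rot: [0.097, 0.995, -0.0, 0.002]
contact_force: [-0.1, 0.2, -0.3]
opening: 1.001
finger_force: 0.0
t 3.25 pos [0.5211 0.0204 0.0262] shift mm [ 2.8 -2.   5.2] turn 0.15 tilt 0.18 open 1.0014218974821336 F [-0.1  0.2 -0.3] ff 0.0
time: 3.67
eef_pos: [0.5206, 0.0196, 0.0255]
tcp_rot: [0.098, 0.995, -0.0, 0.001]
contact_force: [0.8, 0.1, -2.8]
opening: 0.337
finger_force: 60.7
time: 4.08
eef_pos: [0.5206, 0.0196, 0.0254]
tcp_rot: [0.098, 0.995, -0.0, 0.001]
contact_force: [-1.4, 0.0, 5.8]
opening: 0.339
finger_force: 61.7
t 4.08 pos [0.5206 0.0196 0.0254] shift mm [ 2.4 -1.1  4.4] turn 0.07 tilt 0.09 open 0.3389577042776294 F [-1.4  0.   5.8] ff 61.66444346308708
```

Gripped at 29 mm but a little high, so I'm reopening, dropping 7 mm and regripping before lifting.

```bash
python3 -m inch '[[0.3,0,0,0,0],[0.3,0,0,0,0],[0.3,0,0,0.007,0],[0.3,0,0,0.007,0],[0.3,0,0,0.007,0]]'
python3 -m inch '[[1,0,0,0,0],[1,0,0,0,0],[1,0,0,0,0],[1,0,0,0,0],[1,0,0,0,0]]' 70
python3 go.py .518 .019 .021 -11.3
python3 -m inch '[[1,0,0,-0.01,0],[1,0,0,-0.03,0],[1,0,0,-0.05,0],[1,0,0,-0.075,0],[1,0,0,-0.1,0]]'
python3 -m inch '[[1,0,0,0,0],[1,0,0,0,0]]'
python3 - <<'E'
from fit import *
p,w=wrist(); save(p,"w2.png"); px=p["pixels"].astype(int); z=w[...,2]
s=ctrl.get_state();N=(w[...,0]>.4)&(w[...,0]<.7)&(w[...,1]>-.1)&(w[...,1]<.12)&(z>.1)&(z<.2)&(px.min(-1)>90)
T=big(N);m,l=rep("bar",w[T][:,:2]); P=w[T]; a=(P[:,:2]-m)@l; print(np.polyfit(a,P[:,2],1))
E
python3 go.py .525 -.264 .12 -9.3
```

```text
time: 4.5
eef_pos: [0.5187, 0.02, 0.0162]
tcp_rot: [0.098, 0.995, 0.0, -0.001]
contact_force: [-0.0, -0.2, 0.1]
opening: 0.7
finger_force: 0.0
time: 4.92
eef_pos: [0.5199, 0.0198, 0.0175]
tcp_rot: [0.098, 0.995, -0.0, 0.0]
contact_force: [0.3, 0.2, 0.3]
opening: 0.341
finger_force: 70.0
t 4.92 pos [0.5199 0.0198 0.0175] shift mm [ 1.7 -1.2 -3.5] turn 0.08 tilt 0.03 open 0.3407306599451269 F [0.3 0.2 0.3] ff 70.00589668750763
time: 5.33
eef_pos: [0.5183, 0.0201, 0.1175]
tcp_rot: [0.098, 0.995, 0.0, -0.002]
contact_force: [0.6, -0.2, -3.3]
opening: 0.342
finger_force: 69.4
time: 5.5
eef_pos: [0.5204, 0.0198, 0.1185]
tcp_rot: [0.098, 0.995, -0.0, 0.002]
contact_force: [0.1, -0.8, -3.6]
opening: 0.338
finger_force: 69.7
bar c [0.5053 0.0262] dim [0.045 0.097] ang -4.32 20108
[0.00096943 0.14968066]
t 5.55 pos [0.5189 0.02   0.1166] shift mm [ -61.2 -277.4   -3.5] turn -1.92 tilt 0.06 open 0.33940888737142105 F [-0.1 -0.2 -3.9] ff 69.6906365454197
```

View pics/w2.png

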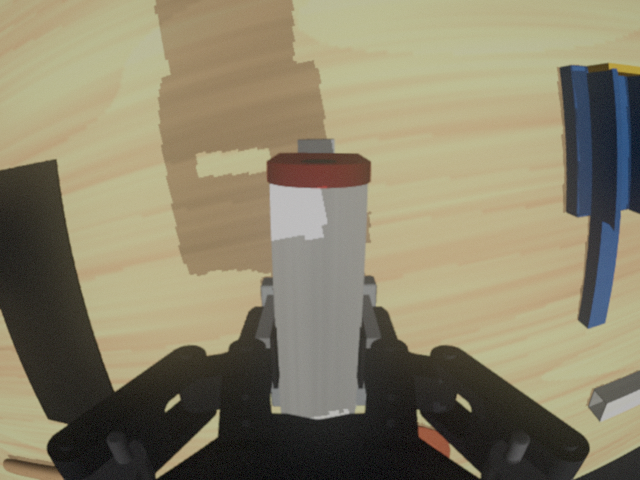

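The tube is held level, lug at (318,170). Next I'm carrying it to the mat.

```bash
python3 -m inch '[[1,-0.004,-0.02,0,0],[1,-0.009,-0.05,0,0],[1,-0.0155,-0.084,0,0],[1,-0.022,-0.118,0,0],[1,-0.0255,-0.139,0,0]]'
python3 -m inch '[[1,-0.007,-0.034,0,-1],[1,-0.013,-0.07,0,-2],[1,-0.02,-0.105,0,-2],[1,-0.024,-0.13,0,-2],[1,-0.0255,-0.139,0,-2]]'
python3 -m inch '[[1,0,0,0.03,0],[1,0,0,0.06,0],[1,0,0,0.08,0],[1,0,0,0.09,0],[1,0,0,0.09,0]]'
python3 -m inch '[[1,0,0,0,0],[1,0,0,0,0],[1,0,0,0,0]]'
python3 go.py .516 -.2625 .004 -9.3
```

```text
time: 5.97
eef_pos: [0.5158, -0.1235, 0.1145]
tcp_rot: [0.098, 0.995, 0.0, -0.002]
contact_force: [0.1, -0.1, -2.3]
opening: 0.338
finger_force: 69.9
time: 6.38
eef_pos: [0.5139, -0.2656, 0.1145]
tcp_rot: [0.082, 0.997, 0.0, -0.002]
contact_force: [0.3, -0.0, -3.6]
opening: 0.343
finger_force: 70.0
time: 6.8
eef_pos: [0.5124, -0.2598, 0.0223]
tcp_rot: [0.08, 0.997, 0.003, -0.004]
contact_force: [-0.4, 0.2, -3.2]
opening: 0.342
finger_force: 70.0
time: 7.05
eef_pos: [0.5169, -0.2634, 0.0292]
tcp_rot: [0.08, 0.997, -0.001, 0.002]
contact_force: [0.5, -0.3, -3.3]
opening: 0.34
finger_force: 70.0
t 7.05 pos [ 0.5169 -0.2634  0.0292] shift mm [ 1.2  0.8 25.2] turn 0.1 tilt 0.2 open 0.3395739149171037 F [ 0.5 -0.3 -3.3] ff 69.9839200079441
```

```bash
python3 -m inch '[[1,0,0,0.008,0],[1,0,0,0.016,0],[1,0,0,0.02,0],[1,0,0,0.02,0],[1,0,0,0.02,0]]'
python3 -m inch '[[1,0,0,0.001,0],[1,0,0,0.002,0],[1,0,0,0.002,0],[1,0,0,0.002,0]]'
python3 -m inch '[[1,0,0,0.001,0],[1,0,0,0.0015,0],[1,0,0,0.0015,0],[1,0,0,0.0015,0]]'
```

```text
time: 7.47
eef_pos: [0.5151, -0.2624, 0.0066]
tcp_rot: [0.08, 0.997, 0.0, -0.001]
contact_force: [0.4, -0.4, -3.3]
opening: 0.343
finger_force: 70.0
time: 7.8
eef_pos: [0.5157, -0.2628, 0.0054]
tcp_rot: [0.08, 0.997, -0.0, 0.0]
contact_force: [0.1, -0.1, -3.2]
opening: 0.344
finger_force: 70.0
time: 8.13
eef_pos: [0.5157, -0.2628, 0.0039]
tcp_rot: [0.08, 0.997, -0.0, 0.0]
contact_force: [0.2, 0.6, -3.1]
opening: 0.336
finger_force: 70.3
```

```bash
python3 -m inch '[[1,0,0,0.001,0],[1,0,0,0.001,0],[1,0,0,0.001,0]]'
python3 -m inch '[[1,0,0,0.001,0],[1,0,0,0.001,0],[1,0,0,0.001,0]]'
```

```text
time: 8.38
eef_pos: [0.5157, -0.2628, 0.0038]
tcp_rot: [0.08, 0.997, 0.0, -0.0]
contact_force: [-3.6, 2.3, 5.4]
opening: 0.339
finger_force: 75.1
time: 8.63
eef_pos: [0.5157, -0.2628, 0.0038]
tcp_rot: [0.08, 0.997, 0.0, -0.001]
contact_force: [-5.3, 3.2, 11.0]
opening: 0.339
finger_force: 78.1
```

Contact with the mat is confirmed, so I'm releasing and backing off upward.

```bash
python3 -m inch '[[0.4,0,0,0,0],[0.3,0,0,0,0],[0.2,0,0,0,0],[0.2,0,0,0,0],[0.2,0,0,0,0]]'
python3 -m inch '[[0,0,0,-0.02,0],[0,0,0,-0.06,0],[0,0,0,-0.1,0],[0,-0.035,0,-0.13,0],[0,-0.069,0,-0.14,0]]'
python3 -m inch '[[0,0,0,0,0],[0,0,0,0,0]]'
cat > look.py <<'E'
from fit import *
p,w=wrist(); save(p,"w3.png"); px=p["pixels"].astype(int); z=w[...,2]; r,g,b=px[...,0],px[...,1],px[...,2]
N=(w[...,0]>.4)&(w[...,0]<.7)&(w[...,1]>-.4)&(w[...,1]<-.15)
T=big(N&(abs(z-.034)<.007)&(px.min(-1)>70)); m,l=rep("bartop",w[T][:,:2]); a=(w[T][:,:2]-m)@l; print(np.polyfit(a,w[T][:,2],1))
red=N&(r>80)&(g<60)&(r>2*g)&(z>.01); c=np.nanmean(w[red],0); print("red",c,red.sum())
print("grip135 est", c[:2]+.132*l, m+ (.103-.1-.0+.135-.103)*l)
E
python3 look.py; python3 go.py .583 -.2735 .006 -9.3
```

```text
time: 9.05
eef_pos: [0.5157, -0.2628, 0.0016]
tcp_rot: [0.08, 0.997, -0.0, 0.0]
contact_force: [0.7, 0.1, 0.0]
opening: 0.798
finger_force: 0.0
time: 9.47
eef_pos: [0.585, -0.2749, 0.1471]
tcp_rot: [0.081, 0.997, -0.002, 0.003]
contact_force: [1.8, -2.3, 0.8]
opening: 0.998
finger_force: 0.0
time: 9.63
eef_pos: [0.5857, -0.2745, 0.1433]
tcp_rot: [0.08, 0.997, -0.001, 0.001]
contact_force: [-0.2, -0.3, -0.6]
opening: 0.996
finger_force: 0.0
bartop c [ 0.55   -0.2676] dim [0.03  0.195] ang -9.51 11583
[0.00075612 0.03463654]
red [ 0.45169223 -0.25119402  0.04974608] 415
grip135 est [ 0.58187745 -0.27300709] [ 0.58453706 -0.27336347]
t 9.68 pos [ 0.5838 -0.2736  0.1414] shift mm [  0.7  -0.  135.4] turn 0.11 tilt 0.04 open 0.9999525921773823 F [ 0.7 -0.  -0.4] ff 0.0
```

View pics/w3.png

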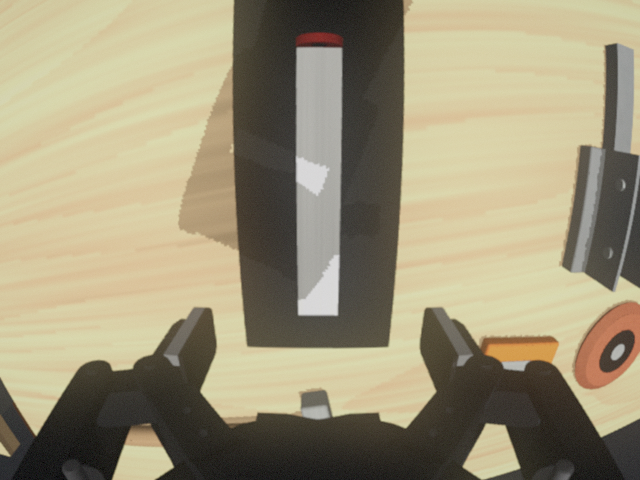

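The tube lies flat on the mat, lug at (319,40) and plain end at (319,315), straight under the tool. Now gripping the plain half.

```bash
python3 -m inch '[[0,0,0,0.035,0],[0,0,0,0.07,0],[0,0,0,0.105,0],[0,0,0,0.125,0],[0,0,0,0.133,0]]'
python3 -m inch '[[0,0,0,0,0],[0,0,0,0,0],[0,0,0,0,0]]'
python3 go.py .582 -.2735 .005 -9.5
python3 -m inch '[[1,0,0,0,0],[1,0,0,0,0],[1,0,0,0,0],[1,0,0,0,0],[1,0,0,0,0]]' 110
python3 -m inch '[[1,0,0,0,0],[1,0,0,0,0],[1,0,0,0,0],[1,0,0,0,0],[1,0,0,0,0]]'
python3 go.py .582 -.2735 .005 -9.5
```

```text
time: 10.1
eef_pos: [0.5786, -0.271, 0.0023]
tcp_rot: [0.081, 0.997, 0.003, -0.005]
contact_force: [-1.3, 0.5, -0.7]
opening: 1.002
finger_force: 0.0
time: 10.35
eef_pos: [0.5847, -0.2747, 0.0108]
tcp_rot: [0.08, 0.997, -0.001, 0.001]
contact_force: [0.6, 0.3, -0.2]
opening: 0.997
finger_force: 0.0
t 10.35 pos [ 0.5847 -0.2747  0.0108] shift mm [2.9 0.7 5.8] turn 0.27 tilt 0.18 open 0.9969078499652483 F [ 0.6  0.3 -0.2] ff 0.0
time: 10.77
eef_pos: [0.5843, -0.2742, 0.01]
tcp_rot: [0.08, 0.997, -0.0, 0.001]
contact_force: [0.4, -0.1, -1.3]
opening: 0.328
finger_force: 109.8
time: 11.18
eef_pos: [0.5844, -0.2743, 0.0099]
tcp_rot: [0.08, 0.997, -0.0, 0.001]
contact_force: [-1.1, 0.9, 5.0]
opening: 0.33
finger_force: 110.8
t 11.18 pos [ 0.5844 -0.2743  0.0099] shift mm [2.5 0.4 4.8] turn 0.28 tilt 0.09 open 0.33048450144441704 F [-1.1  0.9  5. ] ff 110.76111495494843
```

```bash
python3 -m inch '[[0.3,0,0,0,0],[0.3,0,0,0,0],[0.3,0,0,0.004,0],[0.3,0,0,0.005,0],[0.3,0,0,0.005,0]]'
python3 -m inch '[[1,0,0,0,0],[1,0,0,0,0],[1,0,0,0,0],[1,0,0,0,0],[1,0,0,0,0]]' 110
python3 go.py .582 -.2735 .005 -9.5
python3 -m inch '[[1,0,0,-0.01,0],[1,0,0,-0.03,0],[1,0,0,-0.06,0],[1,0,0,-0.09,0],[1,0,0,-0.12,0]]'
python3 -m inch '[[1,0,0,-0.02,0],[1,0,0,-0.02,0],[1,0,0,-0.02,0]]'
python3 - <<'E'
from fit import *
p,w=wrist(); save(p,"w4.png"); px=p["pixels"].astype(int); z=w[...,2]
N=(w[...,0]>.4)&(w[...,0]<.7)&(w[...,1]>-.4)&(w[...,1]<-.15)&(z>.1)&(z<.25)&(px.min(-1)>60)
u,v=np.meshgrid(range(640),range(480)); N&=(u>285)&(u<350)&(v<300)
P=w[N]; a=np.hypot(P[:,0]-.4,0); k=np.polyfit(P[:,0],P[:,2],1); print(len(P),k,P[:,0].min(),np.polyval(k,.584))
E
python3 go.py .558 .265 .14 -2.4
```

```text
time: 11.6
eef_pos: [0.5829, -0.2733, 0.0025]
tcp_rot: [0.08, 0.997, 0.001, -0.001]
contact_force: [0.5, 0.0, -0.5]
opening: 0.698
finger_force: 0.0
time: 12.02
eef_pos: [0.5839, -0.274, 0.0041]
tcp_rot: [0.08, 0.997, -0.0, 0.0]
contact_force: [0.4, -0.9, 0.8]
opening: 0.336
finger_force: 109.5
t 12.02 pos [ 0.5839 -0.274   0.0041] shift mm [ 2.   0.2 -0.9] turn 0.28 tilt 0.04 open 0.33582871857836005 F [ 0.4 -0.9  0.8] ff 109.45821136236191
time: 12.43
eef_pos: [0.5829, -0.2732, 0.1242]
tcp_rot: [0.08, 0.997, 0.001, -0.001]
contact_force: [0.6, -0.3, -3.1]
opening: 0.333
finger_force: 108.7
time: 12.68
eef_pos: [0.5841, -0.274, 0.1449]
tcp_rot: [0.08, 0.997, -0.001, 0.001]
contact_force: [-0.1, 0.0, -3.9]
opening: 0.335
finger_force: 109.0
19126 [0.00565292 0.17221118] 0.4655437832443999 0.17551248842249664
t 12.73 pos [ 0.583  -0.2732  0.1426] shift mm [110.9 527.3   3.2] turn -6.83 tilt 0.1 open 0.3334724587502102 F [-1.2  0.2 -3.5] ff 108.90959590673447
```

View pics/w4.png

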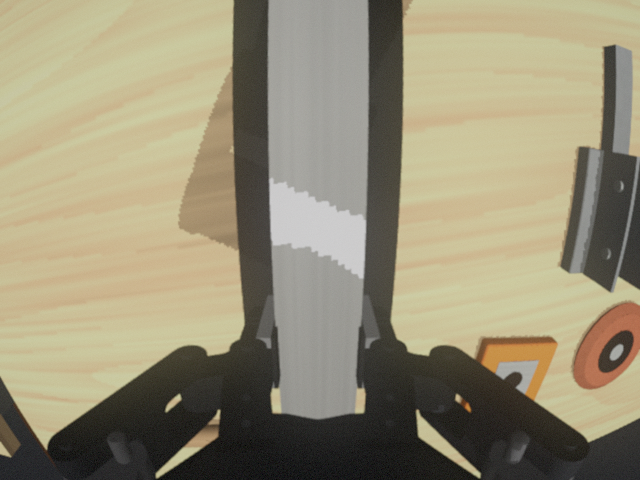

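The tube is held level by its plain half, covering columns 270–365. I'm carrying it beside the nest for one unobstructed close look.

```bash
python3 -m inch '[[1,0.005,0.02,-0.01,0],[1,0.012,0.052,-0.02,0],[1,0.02,0.086,-0.03,0],[1,0.028,0.12,-0.03,0],[1,0.033,0.141,-0.03,0]]'
python3 -m inch '[[1,0.008,0.035,0,0],[1,0.016,0.07,0,0],[1,0.023,0.1,0,0],[1,0.029,0.125,0,0],[1,0.033,0.141,0,0]]'
python3 -m inch '[[1,0.008,0.035,0,-2],[1,0.016,0.07,0,-4],[1,0.023,0.1,0,-6],[1,0.029,0.125,0,-6.8],[1,0.033,0.141,0,-6.8]]'
python3 -m inch '[[1,0,0,0,0],[1,0,0,0,0],[1,0,0,0,0]]'
python3 - <<'E'
from fit import *
p,w=wrist(); save(p,"w5.png"); px=p["pixels"].astype(int); z=w[...,2]; r,g,b=px[...,0],px[...,1],px[...,2]
N=(w[...,0]>.35)&(w[...,0]<.75)&(w[...,1]>.2)&(w[...,1]<.4)
B=N&(b>r+25)&(b>g+8)
rl=big(B&(abs(z-.018)<.006)&(w[...,0]>.56)); m,l=rep("rail",w[rl][:,:2]); print(z[rl].mean())
Y=N&(r>90)&(g>70)&(b<60)&(z>.03)&(z<.055)&(w[...,0]<.47); 
ys,xs=np.nonzero(Y); print("stop",len(ys), w[Y].mean(0) if len(ys) else 0, w[Y].max(0), w[Y].min(0), xs.mean(),ys.mean())
rep("stoprect",w[Y][:,:2])
x=w[B]; print("rail end x",np.nanpercentile(w[rl][:,0],99.5))
W=B&(z>.05)&(z<.068); q=w[W]; h=np.median(q[:,1]); 
for k in(q[:,1]>h+.0, q[:,1]<=h): rep("wall",q[k][:,:2])
for o in ctrl.tip_of("nest",p)[:2]: c,v=map(int,o["at"]); print(o,w[v,c])
E
python3 go.py .558 .265 .14 -2.4
```

```text
time: 13.15
eef_pos: [0.5719, -0.1259, 0.171]
tcp_rot: [0.08, 0.997, 0.001, -0.002]
contact_force: [0.7, 0.3, -3.0]
opening: 0.335
finger_force: 109.2
time: 13.57
eef_pos: [0.5612, 0.018, 0.1701]
tcp_rot: [0.079, 0.997, 0.001, -0.003]
contact_force: [-0.3, -0.5, -3.2]
opening: 0.331
finger_force: 109.2
time: 13.98
eef_pos: [0.5513, 0.1619, 0.1701]
tcp_rot: [0.02, 1.0, -0.0, -0.003]
contact_force: [-0.2, -1.0, -2.4]
opening: 0.335
finger_force: 109.3
time: 14.23
eef_pos: [0.5528, 0.1589, 0.1717]
tcp_rot: [0.021, 1.0, -0.001, -0.002]
contact_force: [0.6, -0.7, -3.5]
opening: 0.331
finger_force: 109.4
rail c [0.6071 0.2683] dim [0.025 0.094] ang -3.1 2350
0.0187974326997583
stop 119 [0.42691993 0.27893311 0.03612389] [0.42820557 0.29969672 0.0440438 ] [0.42147683 0.25274029 0.03074572] 464.70588235294116 68.17647058823529
stoprect c [0.4266 0.276 ] dim [0.004 0.047] ang 82.44 119
rail end x 0.6530152524925634
wall c [0.4862 0.3058] dim [0.01  0.114] ang -1.32 1884
wall c [0.4843 0.2703] dim [0.066 0.115] ang -1.55 1884
{'at': [440.8, 206.5], 'score': 0.63} [0.54098784 0.26382619 0.01781274]
t 14.33 pos [0.5535 0.1584 0.1727] shift mm [  0.  106.7  32.6] turn -0.09 tilt 0.11 open 0.33199398644442496 F [-0.5  0.4 -3.1] ff 109.39207792282104
```

View pics/w5.png

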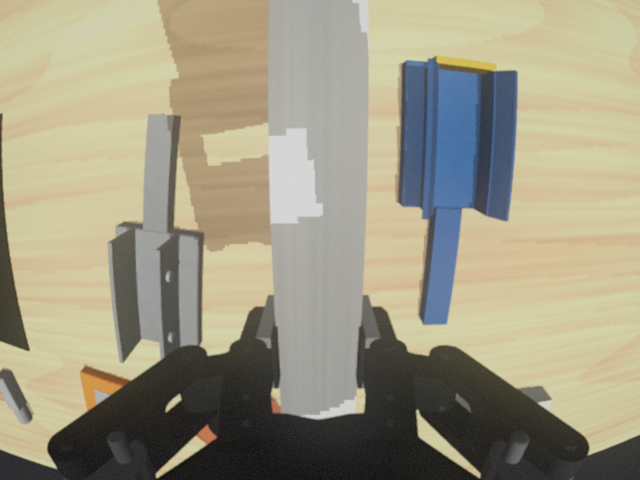

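The wrist view shows the nest's stop at (465,64) and its rail running from (445,208) to (435,322). That puts the nest origin at about (0.545, 0.271) at −2.8°. I'm moving above it.

```bash
python3 -m inch '[[1,-0.005,0.025,0,0.3],[1,-0.012,0.055,0,0.3],[1,-0.02,0.09,0,0.3],[1,-0.023,0.111,0,0.3],[1,-0.023,0.111,0,0.3]]'
python3 -m inch '[[1,0,0,0.02,0],[1,0,0,0.04,0],[1,0,0,0.06,0],[1,0,0,0.07,0],[1,0,0,0.07,0]]'
python3 -m inch '[[1,0,0,0,0],[1,0,0,0,0],[1,0,0,0,0]]'
python3 go.py .581 .269 .018 -2.8
python3 - <<'E'
from fit import *
for cam in("top","scene"):
    p=ctrl.read_camera(cam); w=pts(p); px=p["pixels"].astype(int); z=w[...,2]; r,g,b=px[...,0],px[...,1],px[...,2]
    cv2.imwrite("pics/n_%s.png"%cam,cv2.resize(p["pixels"][120:330,80:560] if cam=="scene" else p["pixels"][120:320,60:320],None,fx=1.6 if cam=="scene" else 3,fy=1.6 if cam=="scene" else 3)[:,:,::-1])
    red=(w[...,0]>.4)&(w[...,0]<.5)&(w[...,1]>.2)&(w[...,1]<.35)&(r>60)&(r>2.2*g)&(z>.06); print(cam,"lug",np.nanmean(w[red],0),np.nanmin(w[red],0),red.sum())
    T=(w[...,0]>.42)&(w[...,0]<.57)&(w[...,1]>.2)&(w[...,1]<.35)&(abs(z-.132)<.015)&(px.min(-1)>70); rep("bar",w[big(T)][:,:2])
E
```

```text
time: 14.75
eef_pos: [0.5822, 0.2721, 0.1737]
tcp_rot: [0.023, 1.0, 0.001, 0.0]
contact_force: [-0.7, -0.5, -3.0]
opening: 0.329
finger_force: 109.7
time: 15.17
eef_pos: [0.5794, 0.2675, 0.1]
tcp_rot: [0.024, 1.0, -0.001, -0.003]
contact_force: [-1.7, 0.3, -3.8]
opening: 0.331
finger_force: 109.6
time: 15.42
eef_pos: [0.5828, 0.2695, 0.1059]
tcp_rot: [0.024, 1.0, 0.0, 0.002]
contact_force: [-0.4, 0.3, -2.6]
opening: 0.335
finger_force: 109.6
t 15.42 pos [0.5828 0.2695 0.1059] shift mm [ 2.  -0.7 87.9] turn 0.06 tilt 0.19 open 0.3348602578301331 F [-0.4  0.3 -2.6] ff 109.64439868927002
top lug [0.44757794 0.27307443 0.14965062] [0.44585152 0.26093544 0.14178435] 56
bar c [0.5106 0.2727] dim [0.031 0.119] ang -2.28 1306
scene lug [0.45211917 0.27177736 0.14904652] [0.44928835 0.26512594 0.14494401] 15
bar c [0.4918 0.2736] dim [0.012 0.078] ang -25.43 139
```

View pics/n_top.png

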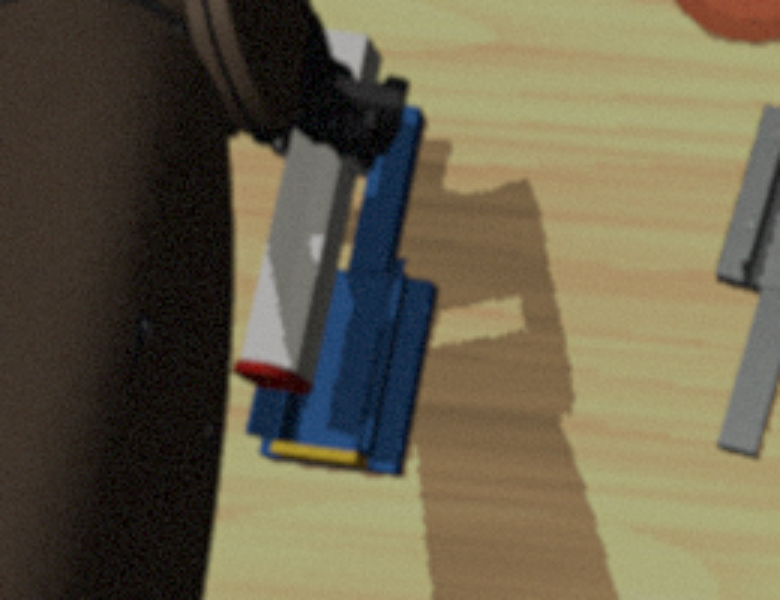

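The parallax matches the numbers: the lug face is at nest x ≈ −0.099 and the tube axis is on the nest axis within about 2 mm. Lowering it in.

```bash
python3 -m inch '[[1,0,0,0.015,0],[1,0,0,0.03,0],[1,0,0,0.04,0],[1,0,0,0.05,0],[1,0,0,0.055,0]]'
python3 -m inch '[[1,0,0,0.006,0],[1,0,0,0.012,0],[1,0,0,0.018,0],[1,0,0,0.022,0],[1,0,0,0.022,0]]'
python3 -m inch '[[1,0,0,0.001,0],[1,0,0,0.002,0],[1,0,0,0.003,0],[1,0,0,0.003,0],[1,0,0,0.003,0]]'
python3 go.py .581 .269 .018 -2.8
```

```text
time: 15.93
eef_pos: [0.5808, 0.2694, 0.0475]
tcp_rot: [0.024, 1.0, -0.0, -0.001]
contact_force: [0.0, -0.5, -3.5]
opening: 0.332
finger_force: 109.7
time: 16.35
eef_pos: [0.5808, 0.2693, 0.0257]
tcp_rot: [0.024, 1.0, -0.0, -0.001]
contact_force: [0.1, 0.5, -2.9]
opening: 0.332
finger_force: 109.7
time: 16.77
eef_pos: [0.5816, 0.2695, 0.024]
tcp_rot: [0.024, 1.0, 0.0, 0.0]
contact_force: [0.9, 0.5, -2.8]
opening: 0.335
finger_force: 109.7
t 16.77 pos [0.5816 0.2695 0.024 ] shift mm [ 0.6 -0.6  6. ] turn 0.08 tilt 0.02 open 0.33543107155958607 F [ 0.9  0.5 -2.8] ff 109.74739015102386
```

```bash
python3 -m inch '[[1,0,0,0.001,0],[1,0,0,0.002,0],[1,0,0,0.003,0],[1,0,0,0.003,0],[1,0,0,0.003,0]]'
python3 -m inch '[[1,0,0,0.001,0],[1,0,0,0.0015,0],[1,0,0,0.0015,0],[1,0,0,0.0015,0]]'
```

```text
time: 17.18
eef_pos: [0.5814, 0.2695, 0.0207]
tcp_rot: [0.024, 1.0, -0.0, -0.0]
contact_force: [-1.3, 0.1, -3.8]
opening: 0.334
finger_force: 109.7
time: 17.52
eef_pos: [0.5814, 0.2695, 0.0192]
tcp_rot: [0.024, 1.0, -0.0, -0.0]
contact_force: [0.6, 0.8, -2.9]
opening: 0.336
finger_force: 109.7
```

```bash
python3 -m inch '[[1,0,0,0.0005,0],[1,0,0,0.001,0],[1,0,0,0.001,0],[1,0,0,0.001,0]]'
python3 -m inch '[[1,0,0,0.0005,0],[1,0,0,0.001,0],[1,0,0,0.001,0],[1,0,0,0.001,0]]'
```

```text
time: 17.85
eef_pos: [0.5815, 0.2695, 0.0184]
tcp_rot: [0.024, 1.0, 0.0, 0.0]
contact_force: [-0.3, 0.7, -3.6]
opening: 0.333
finger_force: 109.7
time: 18.18
eef_pos: [0.5816, 0.2696, 0.0181]
tcp_rot: [0.024, 1.0, -0.0, -0.0]
contact_force: [-1.7, -1.4, 1.2]
opening: 0.336
finger_force: 110.5
```

Touched the floor. Releasing and lifting clear.

```bash
python3 -m inch '[[0.5,0,0,0,0],[0.4,0,0,0,0],[0.3,0,0,0,0],[0.2,0,0,0,0],[0.1,0,0,0,0]]'
python3 -m inch '[[0,0,0,-0.02,0],[0,0,0,-0.05,0],[0,0,0,-0.09,0],[0,0,0,-0.13,0],[0,0,0,-0.15,0]]'
python3 -m inch '[[0,0,0,0,0],[0,0,0,0,0],[0,0,0,0,0]]'
python3 - <<'E'
from fit import *
p,w=wrist(); save(p,"w6.png"); px=p["pixels"].astype(int); z=w[...,2]; r,g,b=px[...,0],px[...,1],px[...,2]
N=(w[...,0]>.38)&(w[...,0]<.7)&(w[...,1]>.2)&(w[...,1]<.35)
T=big(N&(abs(z-.048)<.006)&(px.min(-1)>70)); m,l=rep("bartop",w[T][:,:2]); print(np.polyfit((w[T][:,:2]-m)@l,w[T][:,2],1))
red=N&(r>70)&(r>2.2*g)&(z>.03); print("red",np.nanmean(w[red],0),red.sum())
c,s=np.cos(np.radians(-2.8)),np.sin(np.radians(-2.8)); d=m-.103*l-[.545,.2709]; print("lug in nest",c*d[0]+s*d[1],-s*d[0]+c*d[1])
st=ctrl.get_state(); print(st["time"],st["contact_force"],st["finger_force"])
E
```

```text
time: 18.6
eef_pos: [0.5816, 0.2695, 0.0173]
tcp_rot: [0.024, 1.0, 0.0, 0.0]
contact_force: [-0.1, -0.3, 0.2]
opening: 0.894
finger_force: 0.0
time: 19.02
eef_pos: [0.5838, 0.2703, 0.1735]
tcp_rot: [0.024, 1.0, 0.001, 0.004]
contact_force: [1.9, -0.6, -0.5]
opening: 0.998
finger_force: 0.0
time: 19.27
eef_pos: [0.5806, 0.2693, 0.1659]
tcp_rot: [0.024, 1.0, -0.0, -0.001]
contact_force: [0.0, -0.3, -0.6]
opening: 0.999
finger_force: 0.0
bartop c [0.5477 0.2721] dim [0.03  0.194] ang -2.7 10793
[0.00046186 0.04864135]
red [0.44849928 0.27747323 0.06564124] 168
lug in nest -0.10036809850442396 0.001206686832499749
19.3167 [ 0.46716846  0.23639006 -1.01844776] 0.0
```

View pics/w6.png

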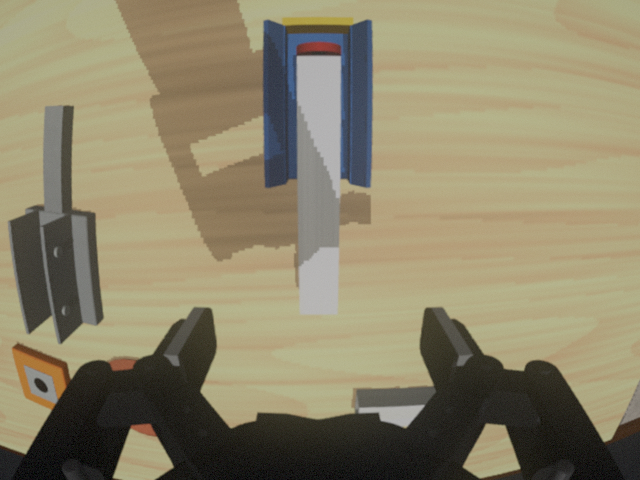

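The tube lies centred between the walls, with the lug at (319,47) just short of the yellow stop at (319,21). It is level and released, so I'm handing in.

```bash
python3 -c "from plant import ctrl; print(ctrl.sign_off())"
```

```text
the job is handed in; nothing more can be done
None
```

The tube was set down flat on the mat and let go. It now lies released and level in the blue nest, lug face about 18 mm from the yellow stop and about 1 mm off centre by the last wrist picture. I handed the job in at about 19 s; no verdict came back.

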